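Seat the compartment cover and bolt it

TASK

Close the compartment of the low white module: lay the flat steel cover on the bare run-in part of the metal deck beside the recess, then slide it along the fence, flat on the deck and without carrying it through the air over the recess, until it drops fully home, flush in the recess. Handle it gently, never bumping or pressing it hard against the module. Then push the hold-down bolt fully shut over the cover, and leave the other things where they are.

Things in the scene. Friction and masses are not known exactly. Their poses are not given: they have to be found in the camera images.
- module: low white bench module, fixed, 215 mm (x) by 330 mm (y), 45 mm tall; origin on the bench under it, 140 mm from its -x side, 75 mm from its +x side, half-way in y. On top lies an aluminium deck (recess, run-in and fence in one piece) bolted through slots: each time it sits up to 5 mm off in module x and up to 8 mm in y, unmeasured; not turned, and firm under load.
- recess_nominal (a point): nominal centre of the deck's recess, at the level of the deck's sliding surface (55 mm above the bench); axes as the module's: x towards the fence, y from run-in to recess, z up. The recess is a sharp-edged pocket 83 mm (x) by 103 mm (y), 6 mm deep. Its true centre lies within 5 mm in x and 8 mm in y of this point.
- run_in (a point): nominal point on the run-in, the bare flat part of the deck on the recess's -y side, at the level of the sliding surface, 85 mm from the nominal recess centre in -y. The run-in is 163 mm long in y, from the recess's edge, and 97 mm wide, up to the fence.
- fence_nominal (a point): nominal point on the fence's inner face, beside the recess centre (41.5 mm from it in +x), at the deck's level. The fence is a straight bar, 12 mm high above the deck, along the deck's whole +x side, parallel to module y. Its inner face is one with the recess's +x wall, so a cover kept against it enters the recess. It shifts with the deck.
- cover_grip (a point): middle of the cover's upright black bar grip, over the cover's centre, 21 mm above its underside. The cover is a flat steel plate 80 mm (its x) by 100 mm (its y), 6 mm thick, 0.25 to 0.42 kg, friction on the deck about 0.5 to 0.7; the grip on it is 50 mm long (y), 12 mm wide (x), 30 mm tall. A half turn looks the same. Starts flat on the bench, right of the module; seated, its top is flush with the deck.
- cover: the cover as a whole, origin at the centre of its underside, 21 mm below the grip's middle; axes as the grip's
- bolt_knob (a point): middle of the upright black knob of the hold-down bolt, 16 mm across, 32 mm tall. It stands on a steel bar 22 mm wide, 6 mm thick, 66 mm long, the knob at its middle, running along module x on the recess's -x side, its underside 2 mm above the deck: it passes over a seated cover and is blocked by an unseated one. Open, its end is 57 to 62 mm short of the nominal recess centre.
- bolt (a joint): slide of the hold-down bolt in m: 0 open, 0.038 fully shut against its stop; grows as the knob goes towards module +x. About 2 N of friction; it stays where it is left.
- reagent_mid (a point): bystander: amber glass reagent bottle, 80 mm across, 170 mm tall; point on its middle, 85 mm above its underside
- syringe_mid (a point): bystander: plastic syringe lying on the bench, about 125 mm long; point on its middle, 17 mm above its underside
- measure_mid (a point): bystander: glass measuring cylinder on a round foot, 140 mm tall, foot 56 mm across; point on its middle, 70 mm above its underside
- beaker_mid (a point): bystander: glass beaker, 70 mm across, 85 mm tall; point on its middle, 42 mm above its underside
- spanner_mid (a point): bystander: steel spanner lying on the bench, 150 mm long; point on its middle, 4 mm above its underside
- vial_mid (a point): bystander: small amber vial with white cap, 24 mm across, 36 mm tall, standing on the white module's top face near its robot-side right corner; point on its middle, 18 mm above its underside
- dish_mid (a point): bystander: shallow white dish, 80 mm across, 14 mm tall; point on its middle, 7 mm above its underside
Mind the look-alikes: they are no part of the job. Of the things like the cover, leave any that is blue or turquoise; of the rest the smaller one is meant.

How it is judged:
By the outcome, as a careful person would: the job done as asked, in the order asked, and still so for the second after the job is handed in, with the robot touching nothing.
It also fails if it takes over 72 s, if anything falls off the work surface, if the arm or the gripper's body presses on something with over 40 N, if the wrist force passes 120 N, or if a joint passes its speed limit or range.

ROBOT

A 7-joint arm with a two-finger parallel gripper is mounted at the origin on the work surface. World frame = base frame: x ahead of the robot, y to its left, z up, the work surface at z = 0. Lengths are in m, angles in rad, forces in N, time in s.
With the tool pointing down it reaches from about 0.4 to 0.85 m from the base axis. Payload 10.4 kg.
Tool frame: the origin (TCP) lies midway between the tips of the shut fingers; the grasp point (between the pads) lies 19 mm behind it (manip.pinch_z is the distance from the TCP to the grasp point, in m); y points along the fingers, x is the direction in which the jaws open and shut, and the axes are right-handed (so a half turn about y gives the same grasp; the last joint's range is limited). The gripper opens to 85 mm and grips with 20 to 120 N. Pads are 22 mm wide; open, the fingers measure 114 mm over their backs; the gripper's body (76 mm by 85 mm) begins 54 mm behind the grasp point. The pads swing forward as they close: fully open they stand 13 mm farther back than shut.
Start: joints at [1.213, 0.332, -0.065, 1.46, 0.022, 1.35, -0.088], TCP at [0.205, -0.59, 0.231] pointing down, gripper open.
Joint ranges: [-2.6, 2.6], [-0.5, 2.12], [-1.47, 1.34], [0.16, 2.42], [-1.27, 4.41], [0.06, 2.06], [-2.6, 2.6]. Speed limits (rad/s): [2.22, 2.22, 2.79, 2.79, 3.14, 3.14, 3.14].

INTERFACE

Orientations are given as a unit quaternion [x, y, z, w].
In Python, from workcell import manip gives the robot as it stands.
- The arm moves only by the shell command python3 -m pendant 'ROWS' [OPENING] [FORCE]. ROWS is a JSON object of lists of equal length, an entry for each row: "offset": the shift along the tool's x, y, z scaled (see below), a list of three; "turn": the turn, a rotation vector about the tool's x, y, z scaled (see below), a list of three. A call has 1 to 12 rows; each row is the pose to reach, as a shift and turn from the pose measured when the call began, along the tool's axes at that moment; what a row does not reach only later rows make up. The controller multiplies each number of a shift by 200 mm and each number of a turn by 45 degrees. A row lasts 1/8 s, in which the tool goes at most 62.5 mm and 10.7 degrees, less where a joint would pass 70% of its speed; a pose out of reach is approached as far as the arm can. A call with a number of a shift or a turn outside -1 to 1 is refused whole. A call with a gripper value outside its range is refused whole. OPENING is the opening in per cent of the stroke, from 0 (shut) to 100 (fully open), set as the call begins (- or left out, the last holds). The fingers move at their own pace and stop on an object; FORCE is the grip in N (left out, the last holds). Time passes only in rows, so rows that repeat a pose let the fingers close. It gives the time, the measured TCP pose, the force and the opening at its end, in the units of the state.
- manip.get_obs(): the state, without advancing time (a new reading comes with each control period).
- manip.camera(name): name is "side" or "top"; returns (picture, depth): 480x640x3 uint8, red, green, blue; 480x640 float32, m along the optical axis (not along the pixel's ray), 0 where there is no reading.
- manip.camera_model(name): a dict with "intrinsics" (3x3 intrinsics, pixels), "R" (3x3) and "t" (3): a world point X has camera coordinates R X + t. Camera axes: x right, y down, z forward; pixel columns grow to the right and rows downward; lengths in m; the calibration is good to about 2 mm. A picture is of the moment at which its call begins. camera_model takes no time and is no camera call.
- manip.hand_in(): hands the job in, once; it reports no verdict.
The state is a dict: "clock": time; "joint_pos": joint angles; "joint_velocities": joint speeds; "tau": joint torques, N m; "position": TCP position; "ee_rot": TCP orientation; "ft_force": force on the tool from outside, world axes, zero at the start; "torque": the same for the moment, N m; "grip_width": opening from 0.0 (shut) to 1.0 (fully open).
Only numpy, scipy, OpenCV 4.12 (cv2) and the standard library are available. Lean on these libraries where they do the work, as an engineer would, in place of code of your own. Each camera call takes 0.05 s, during which the arm holds its last target. There are 200 camera calls.

## Working session

There is one attempt and no reset: what is moved stays moved. The work goes in short steps, Python scripts to look and compute and a shell command to move; the robot and the scene stay as the last step left them, time stands still between calls to the robot, and variables do not carry over. Pictures are saved under pics/ and viewed, about 8 in all and at most 12, crops included, and the job is handed in when it is done.

```bash
mkdir -p pics
cat > h.py <<'E'
import numpy as np, cv2
from workcell import manip
from scipy.spatial.transform import Rotation as R
def snap(n,tag):
    p,d=manip.camera(n); cv2.imwrite(f'pics/{tag}.png',cv2.cvtColor(p,cv2.COLOR_RGB2BGR)); np.savez(f'pics/{tag}.npz',p=p,d=d); return p,d
def pts(n,d):
    m=manip.camera_model(n);K=np.array(m['intrinsics']);Rm=np.array(m['R']);t=np.array(m['t'])
    v,u=np.mgrid[:480,:640]; c=np.stack([(u-K[0,2])/K[0,0]*d,(v-K[1,2])/K[1,1]*d,d],-1)
    return (c-t)@Rm
def ray(n,u,v,z):
    m=manip.camera_model(n);K=np.array(m['intrinsics']);Rm=np.array(m['R']);t=np.array(m['t'])
    o=-Rm.T@t; r=Rm.T@np.linalg.inv(K)@np.array([u,v,1.]); return o+r*(z-o[2])/r[2]
def proj(n,X):
    m=manip.camera_model(n);c=np.array(m['R'])@np.array(X)+np.array(m['t']);q=np.array(m['intrinsics'])@c;return q[:2]/q[2]
E
python3 - <<'E'
from h import *
for n in('top','side'):
    snap(n,n+'0'); m=manip.camera_model(n); print(n,m['intrinsics'],m['R'],-np.array(m['R']).T@m['t'])
o=manip.get_obs();print(o, manip.pinch_z)
print(R.from_quat(o['ee_rot']).as_matrix().round(3))
E
```

```text
top [[520.35729932   0.         323.23779439]
 [  0.         520.35729932 233.92220848]
 [  0.           0.           1.        ]] [[-0.00985471 -0.9998751  -0.01235567]
 [-0.98205311  0.01200496 -0.18822212]
 [ 0.18834694  0.01027905 -0.98204876]] [ 0.30964042 -0.04660214  1.3085046 ]
side [[445.92899367   0.         317.35683687]
 [  0.         445.92899367 239.2872035 ]
 [  0.           0.           1.        ]] [[-0.72959968 -0.68383431  0.00741283]
 [-0.46275778  0.48568873 -0.74159402]
 [ 0.5035271  -0.5444971  -0.67080799]] [-0.16890319  0.72460059  0.99764995]
{'clock': 0.1, 'joint_pos': array([ 1.21341723,  0.3327969 , -0.06471279,  1.46086569,  0.02159447,
        1.34989393, -0.08850325]), 'joint_velocities': array([ 2.66781264e-03, -2.17673430e-03, -2.04286852e-04, -2.70948226e-03,
       -7.76017489e-04,  4.14621615e-04,  1.19683142e-05]), 'tau': array([ 1.31433284e-03, -6.26751566e+01,  4.94959415e-02, -3.92430460e+01,
        1.63897552e-02,  7.04268939e-03, -2.91222534e-05]), 'position': array([ 0.2052452 , -0.5899803 ,  0.23059889]), 'ee_rot': array([-0.57607561,  0.41007435, -0.40932401,  0.57656723]), 'ft_force': array([ 0.58784896,  0.09607188, -0.35661054]), 'torque': array([0.04110093, 0.00661565, 0.025516  ]), 'grip_width': 1.000084230427091} 0.0187
[[ 0.329 -0.     0.944]
 [-0.944  0.001  0.329]
 [-0.001 -1.    -0.   ]]
```

View pics/top0.png

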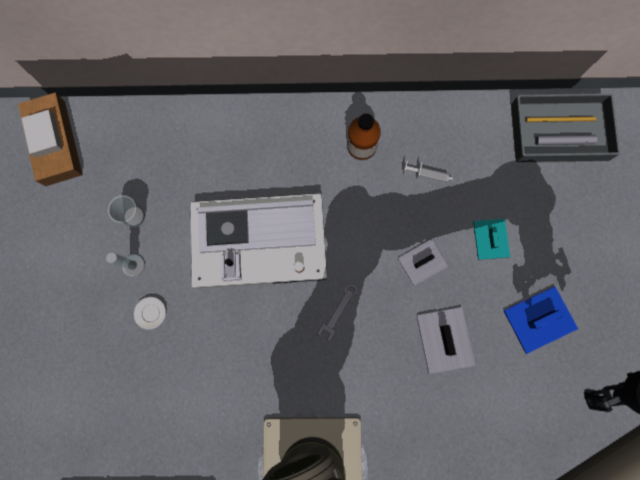

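View pics/side0.png

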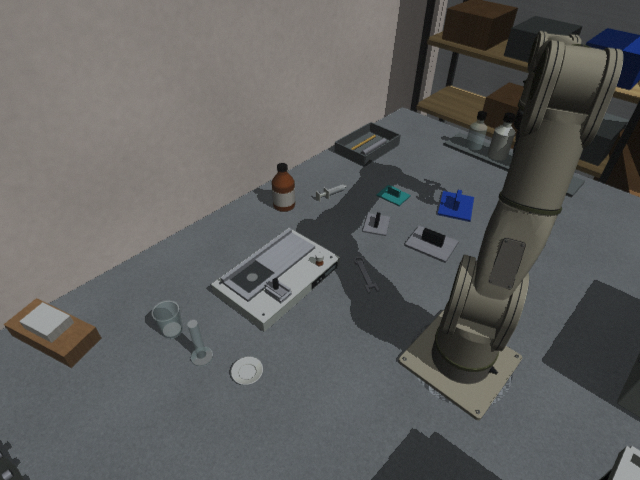

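Top view: module spans about (192–325, 196–285), with the recess as the dark square at (227,227), the run-in right of it, the bolt knob at (229,262) and the vial at (299,266). The small grey plate at (422,262) is the cover; the larger grey one (446,340), the teal one and the blue one are decoys.

Run:
```python
from h import *
im=cv2.imread('pics/top0.png')
a=cv2.resize(im[188:292,184:334],None,fx=5,fy=5,interpolation=cv2.INTER_CUBIC)
cv2.imwrite('pics/c1.png',a)
P=pts('top',np.load('pics/top0.npz')['d'])
for (u,v) in [(280,225),(285,228),(227,215),(260,203),(310,250),(229,262),(424,260),(410,265),(229,273),(430,275),(380,300)]: print((u,v),P[v,u].round(4))
hsv=cv2.cvtColor(im,cv2.COLOR_BGR2HSV)
# cover: brighter than bench & elevated
roi=np.zeros((480,640),np.uint8); roi[236:290,393:452]=1
g=cv2.cvtColor(im,cv2.COLOR_BGR2GRAY); print(g[262,410],g[280,400],g[245,440], g[270,435])
m=((g>115)&(roi>0)).astype(np.uint8)
for thr in (105,115,125):
    m=((g>thr)&(roi>0)).astype(np.uint8); c=max(cv2.findContours(m,0,2)[0],key=cv2.contourArea); h=cv2.convexHull(c)
    w=np.array([ray('top',*p[0],0.006)[:2] for p in h],np.float32); print('plate',thr,cv2.minAreaRect(w))
H=P[...,2]
for n in('top','side'):
  P=pts(n,np.load(f'pics/{n}0.npz')['d'])
  q=P.reshape(-1,3); s=(abs(q[:,0]-0.33)<.07)&(abs(q[:,1]+.28)<.08)
  c=P[260,422]; 
  s=(np.hypot(q[:,0]-ray('top',422,262,.006)[0],q[:,1]-ray('top',422,262,.006)[1])<.05)&(q[:,2]>.031)&(q[:,2]<.04)
  print(n,'grip top',s.sum(),q[s].mean(0),cv2.minAreaRect(q[s][:,:2].astype(np.float32)) if s.sum()>3 else 0)
  s=(np.hypot(q[:,0]-ray('top',229,262,.09)[0],q[:,1]-ray('top',229,262,.09)[1])<.04)&(q[:,2]>.085)
  print(n,'knob',s.sum(),q[s].mean(0),q[s][:,2].max() if s.sum() else 0)
```

```text
(280, 225) [0.5734 0.0727 0.0565]
(285, 228) [0.5661 0.0605 0.0545]
(227, 215) [0.6016 0.2052 0.0508]
(260, 203) [0.6268 0.1211 0.0683]
(310, 250) [ 5.122e-01 -4.000e-04  4.430e-02]
(229, 262) [0.4776 0.1886 0.0959]
(424, 260) [ 0.4845 -0.2795  0.042 ]
(410, 265) [ 0.4769 -0.25    0.0083]
(229, 273) [0.4555 0.1943 0.0629]
(430, 275) [ 0.4513 -0.2991  0.007 ]
(380, 300) [ 0.3909 -0.173  -0.0005]
131 112 115 133
plate 105 ((0.48380011320114136, -0.2814478874206543), (0.15027819573879242, 0.13432443141937256), 89.37577056884766)
plate 115 ((0.48402124643325806, -0.2840660810470581), (0.08126913011074066, 0.10124461352825165), 28.314048767089844)
plate 125 ((0.4847879111766815, -0.28303173184394836), (0.0764191672205925, 0.09715686738491058), 28.451841354370117)
top grip top 88 [ 0.48594062 -0.2827432   0.03636343] ((0.4857729971408844, -0.28239667415618896), (0.011863363906741142, 0.04932598024606705), 28.189254760742188)
top knob 39 [0.47980626 0.19081062 0.09527898] 0.10026932108573901
side grip top 34 [ 0.4826539  -0.27963071  0.03487122] ((0.48375898599624634, -0.2813500463962555), (0.011812299489974976, 0.05111176520586014), 27.720823287963867)
side knob 31 [0.4780532  0.19423673 0.09250462] 0.0977969887755938
```

View pics/c1.png

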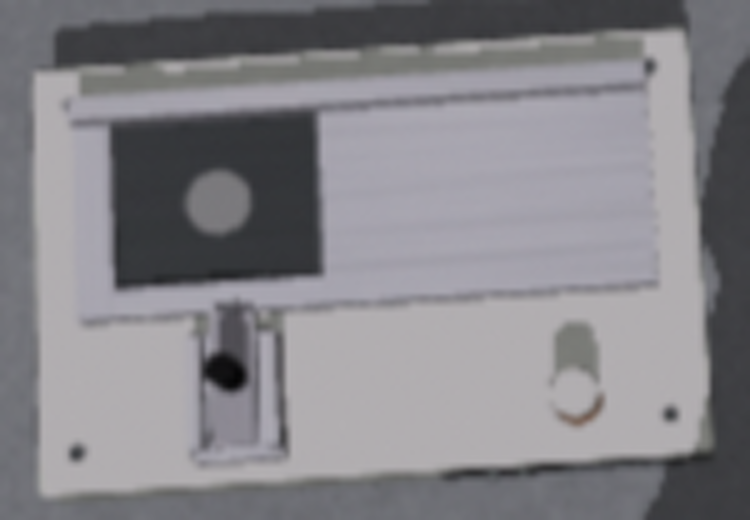

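Crop shows the recess at crop corners (112,122), (318,110), (322,273) and (115,288), the deck's -x edge from (82,322) to (658,286), and the bolt knob at (225,372) with its bar pointing up to the recess. Now computing the recess pose and the first move.

```bash
cat > rec.py <<'E'
from h import *
def recess(n,tag,roi,zs=(.055,),thr=95):
    g=cv2.cvtColor(cv2.imread(f'pics/{tag}.png'),cv2.COLOR_BGR2GRAY); u0,v0,u1,v1=roi; S=8
    a=cv2.resize(g[v0:v1,u0:u1],None,fx=S,fy=S,interpolation=cv2.INTER_CUBIC)
    m=(a<thr).astype(np.uint8); c=max(cv2.findContours(m,0,1)[0],key=cv2.contourArea)
    hl=cv2.convexHull(c)[:,0]
    for z in zs:
        w=np.array([ray(n,(x+.5)/S-.5+u0,(y+.5)/S-.5+v0,z)[:2] for x,y in hl],np.float32)
        print(n,z,cv2.minAreaRect(w), cv2.boxPoints(cv2.minAreaRect(w)).round(4).tolist())
if __name__=='__main__':
    for t in (85,105,120): recess('top','top0',(200,205,254,250),thr=t)
    for t in (85,105,120): recess('side','side0',(228,255,280,300),thr=t)
    def L(x,y,z=.055): return ray('top',(x+.5)/5-.5+184,(y+.5)/5-.5+188,z)
    for nm,p,q in [('deck -x edge',(82,322),(658,286)),('fence base',(70,122),(645,88)),('module -x',(42,496),(705,456)),('deck -y edge',(655,90),(658,286))]:
        z=.045 if 'mod' in nm else .055
        A,B=L(*p,z),L(*q,z); print(nm,A.round(4),B.round(4),np.degrees(np.arctan2(*(A-B)[1::-1])),np.linalg.norm(A-B))
    o=manip.get_obs();M=R.from_quat(o['ee_rot']).as_matrix();tp=np.array([.4852,-.282,.20])
    print('to above grip, offset units',(M.T@(tp-o['position'])/.2).round(4),o['position'])
    print('jaw yaw deg',np.degrees(np.arctan2(M[1,0],M[0,0])))
E
python3 rec.py
```

```text
top 0.055 ((0.5697570443153381, 0.20444545149803162), (0.08306925743818283, 0.10111470520496368), 3.172713041305542) [[0.5254999995231628, 0.2526000142097473], [0.5310999751091003, 0.1517000049352646], [0.6140000224113464, 0.15629999339580536], [0.6083999872207642, 0.2572000026702881]]
top 0.055 ((0.5700830221176147, 0.20436832308769226), (0.08514484763145447, 0.1031077429652214), 3.183120012283325) [[0.5246999859809875, 0.2535000145435333], [0.5303999781608582, 0.15049999952316284], [0.6154999732971191, 0.15530000627040863], [0.6097000241279602, 0.2581999897956848]]
top 0.055 ((0.5703843235969543, 0.20157207548618317), (0.08684784919023514, 0.11216918379068375), 3.3245601654052734) [[0.5238000154495239, 0.2549999952316284], [0.5303000211715698, 0.14309999346733093], [0.6169999837875366, 0.14810000360012054], [0.6104999780654907, 0.26010000705718994]]
side 0.055 ((0.573835551738739, 0.202467143535614), (0.09113018214702606, 0.10575544089078903), 3.1566174030303955) [[0.5253999829292297, 0.25279998779296875], [0.5313000082969666, 0.14720000326633453], [0.6222000122070312, 0.1521999984
[... 449 characters left out ...]
9031829834) [[0.5231000185012817, 0.2556999921798706], [0.5306000113487244, 0.12349999696016312], [0.6276999711990356, 0.1289999932050705], [0.620199978351593, 0.2612999975681305]]
deck -x edge [0.5087 0.2682 0.055 ] [ 0.5232 -0.0136  0.055 ] 92.94183284833609 0.2820979568780457
fence base [0.6092 0.2776 0.055 ] [ 0.6229 -0.0078  0.055 ] 92.74113218298663 0.2857654696197354
module -x [0.4249 0.2872 0.045 ] [ 0.4408 -0.0356  0.045 ] 92.82014521449597 0.32318606527276555
deck -y edge [ 0.6218 -0.0128  0.055 ] [ 0.5232 -0.0136  0.055 ] 0.4667875460287255 0.09858419825776053
to above grip, offset units [-0.9943  0.1542  1.828 ] [ 0.2052452  -0.5899803   0.23059889]
jaw yaw deg -70.81702461648786
```

Estimates: recess centre about (0.570, 0.2045), module yaw about 3.0°, cover grip at (0.4852, -0.282) with yaw 28.3°. Moving to above the cover.

```bash
cat > to.py <<'E'
import sys
from h import *
x,y,z,yaw=map(float,sys.argv[1:5])
o=manip.get_obs();M=R.from_quat(o['ee_rot']).as_matrix()
T=R.from_euler('z',yaw,degrees=True).as_matrix()@np.array([[1,0,0],[0,0,1],[0,-1,0]])
print('t',round(o['clock'],2),'pos',o['position'].round(4),'yaw',np.degrees(np.arctan2(M[1,0],M[0,0])).round(2),'F',o['ft_force'].round(2),'w',round(float(o['grip_width']),3))
print('offset',(M.T@(np.array([x,y,z])-o['position'])/.2).round(4),'turn',(R.from_matrix(M.T@T).as_rotvec(degrees=True)/45).round(4))
E
python3 -m pendant '{"offset":[[-0.1,0,0.2],[-0.25,0,0.45],[-0.4,0,0.7],[-0.5,0,0.9],[-0.5,0,0.9],[-0.5,0,0.9]],"turn":[[0,-0.2,0],[0,-0.4,0],[0,-0.6,0],[0,-0.8,0],[0,-1,0],[0,-1,0]]}' 100 40; python3 to.py .4852 -.282 .15 28.3
```

```text
clock: 0.85
position: [0.3423, -0.4361, 0.2304]
ee_rot: [-0.689, 0.159, -0.158, 0.69]
ft_force: [-0.1, -0.3, 0.6]
grip_width: 1.0
t 0.85 pos [ 0.3423 -0.4361  0.2304] yaw -25.84 F [-0.12 -0.26  0.57] w 1.0
offset [0.3076 0.4026 1.0046] turn [-2.0000e-03 -1.2031e+00 -1.2000e-03]
```

```bash
python3 -m pendant '{"offset":[[0.08,0.0,0.25],[0.15,0.1,0.5],[0.23,0.2,0.75],[0.3,0.3,0.95],[0.3,0.35,1.0],[0.3,0.35,1.0]],"turn":[[0,-0.2,0],[0,-0.4,0],[0,-0.6,0],[0,-0.8,0],[0,-1,0],[0,-1,0]]}' ; python3 to.py .4852 -.282 .08 28.3
```

```text
clock: 1.6
position: [0.483, -0.282, 0.1595]
ee_rot: [-0.696, -0.116, 0.117, 0.699]
ft_force: [0.2, -0.8, 0.3]
grip_width: 0.999
t 1.6 pos [ 0.483  -0.282   0.1595] yaw 18.94 F [ 0.19 -0.79  0.31] w 0.999
offset [ 0.0112  0.3977 -0.0051] turn [-0.0045 -0.208  -0.0016]
```

```bash
python3 -m pendant '{"offset":[[0.011,0.2,-0.005],[0.011,0.4,-0.005],[0.011,0.5,-0.005],[0.011,0.6,-0.005],[0.011,0.68,-0.005],[0.011,0.735,-0.005],[0.011,0.735,-0.005],[0.011,0.735,-0.005]],"turn":[[-0.004,-0.208,-0.002],[-0.004,-0.208,-0.002],[-0.004,-0.208,-0.002],[-0.004,-0.208,-0.002],[-0.004,-0.208,-0.002],[-0.004,-0.208,-0.002],[-0.004,-0.208,-0.002],[-0.004,-0.208,-0.002]]}' ; python3 to.py .4852 -.282 .012 28.3; python3 -c "
from h import *
p,d=snap('top','top1')
a=cv2.imread('pics/top1.png')[225:300,380:470];cv2.imwrite('pics/c2.png',cv2.resize(a,None,fx=7,fy=7,interpolation=2))"
```

```text
clock: 2.6
position: [0.4854, -0.282, 0.0132]
ee_rot: [0.686, 0.173, -0.173, -0.686]
ft_force: [-0.8, 0.3, -0.6]
grip_width: 0.999
t 2.6 pos [ 0.4854 -0.282   0.0132] yaw 28.3 F [-0.84  0.34 -0.57] w 0.999
offset [-0.0011  0.0058  0.0005] turn [ 0.0005 -0.0001  0.001 ]
```

View pics/c2.png

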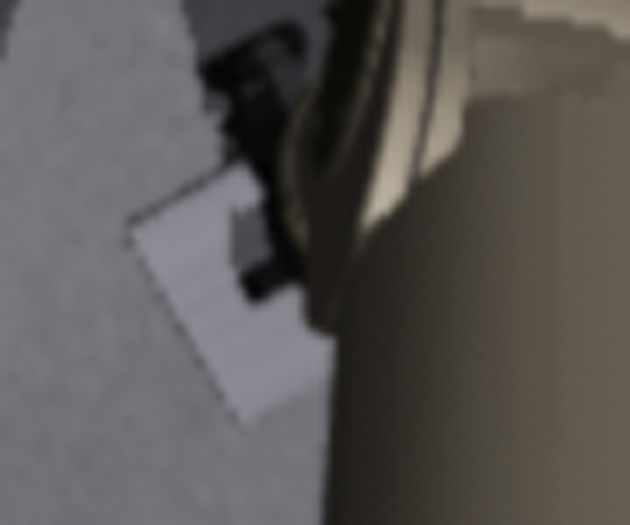

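The open gripper straddles the bar; the bar end is visible at crop (262,280), a finger at (240,80), with the arm hiding the rest. Closing, then a small lift.

```bash
python3 -m pendant '{"offset":[[0,0,0],[0,0,0],[0,0,0],[0,0,0],[0,0,0],[0,0,0],[0,0,0],[0,0,0]],"turn":[[0,0,0],[0,0,0],[0,0,0],[0,0,0],[0,0,0],[0,0,0],[0,0,0],[0,0,0]]}' 0 50; python3 -m pendant '{"offset":[[0,-0.05,0],[0,-0.1,0],[0,-0.1,0],[0,-0.1,0]],"turn":[[0,0,0],[0,0,0],[0,0,0],[0,0,0]]}';python3 to.py .4852 -.282 .012 28.3
```

```text
clock: 3.65
position: [0.4857, -0.2821, 0.0135]
ee_rot: [0.686, 0.173, -0.172, -0.685]
ft_force: [0.1, -0.9, 4.4]
grip_width: 0.13
clock: 4.15
position: [0.4854, -0.2821, 0.0333]
ee_rot: [0.686, 0.173, -0.172, -0.685]
ft_force: [-0.5, 0.6, -3.4]
grip_width: 0.129
t 4.15 pos [ 0.4854 -0.2821  0.0333] yaw 28.29 F [-0.52  0.56 -3.37] w 0.129
offset [-0.0009  0.1066  0.0008] turn [ 0.001  -0.0002  0.0011]
```

```bash
python3 -m pendant '{"offset":[[0,-0.12,0],[0,-0.28,0],[0,-0.44,0],[0,-0.58,0],[0,-0.64,0],[0,-0.64,0]],"turn":[[0,0.05,0],[0,0.15,0],[0,0.3,0],[0,0.45,0],[0,0.562,0],[0,0.562,0]]}';python3 to.py .5728 .0945 .16 3.0
```

```text
clock: 4.9
position: [0.4856, -0.2821, 0.1618]
ee_rot: [0.707, 0.019, -0.018, -0.706]
ft_force: [0.7, 0.2, -3.5]
grip_width: 0.131
t 4.9 pos [ 0.4856 -0.2821  0.1618] yaw 3.04 F [ 0.7   0.21 -3.48] w 0.131
offset [0.5354 0.0079 1.8574] turn [0.0015 0.0009 0.0025]
```

```bash
python3 -m pendant '{"offset":[[0.03,0,0.1],[0.08,0,0.28],[0.14,0,0.48],[0.2,0,0.68],[0.25,0,0.86],[0.28,0,0.97],[0.29,0,1.0],[0.29,0,1.0]],"turn":[[0,0,0],[0,0,0],[0,0,0],[0,0,0],[0,0,0],[0,0,0],[0,0,0],[0,0,0]]}';python3 -m pendant '{"offset":[[0.03,0,0.1],[0.08,0,0.28],[0.13,0,0.48],[0.18,0,0.66],[0.22,0,0.78],[0.24,0,0.84],[0.245,0,0.857],[0.245,0,0.857],[0.245,0,0.857]],"turn":[[0,0,0],[0,0,0],[0,0,0],[0,0,0],[0,0,0],[0,0,0],[0,0,0],[0,0,0],[0,0,0]]}';python3 to.py .5728 .0945 .09 3.0
```

```text
clock: 5.9
position: [0.5326, -0.0793, 0.1611]
ee_rot: [0.707, 0.02, -0.019, -0.706]
ft_force: [-0.5, 0.3, -3.3]
grip_width: 0.13
clock: 7.02
position: [0.5722, 0.0932, 0.161]
ee_rot: [0.707, 0.019, -0.018, -0.706]
ft_force: [0.8, 0.1, -3.9]
grip_width: 0.127
t 7.03 pos [0.5722 0.0932 0.161 ] yaw 3.02 F [ 0.77  0.1  -3.9 ] w 0.127
offset [0.0028 0.3549 0.0071] turn [0.0022 0.0004 0.0013]
```

```bash
python3 -m pendant '{"offset":[[0.002,0.1,0.005],[0.002,0.2,0.005],[0.002,0.3,0.005],[0.002,0.36,0.005],[0.002,0.375,0.005],[0.002,0.375,0.005]],"turn":[[0.002,0,0.001],[0.002,0,0.001],[0.002,0,0.001],[0.002,0,0.001],[0.002,0,0.001],[0.002,0,0.001]]}';python3 -c "
from h import *
p,d=snap('top','top2');snap('side','side2')
a=cv2.imread('pics/top2.png')[188:292,184:334];b=cv2.imread('pics/side2.png')[225:330,205:345]
cv2.imwrite('pics/c3.png',np.vstack([cv2.resize(a,(430,298),interpolation=2),cv2.resize(b,(430,300),interpolation=2)]))"
```

```text
clock: 7.78
position: [0.5729, 0.0943, 0.0862]
ee_rot: [-0.707, -0.019, 0.018, 0.707]
ft_force: [0.1, 0.4, -2.1]
grip_width: 0.13
```

View pics/c3.png

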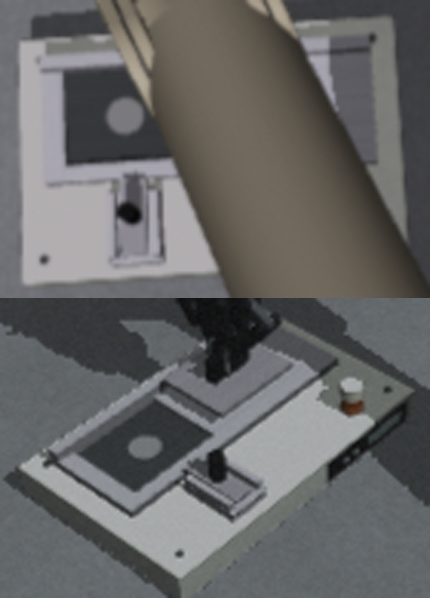

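The cover hovers over the run-in beside the fence (lower panel: plate at about (240,375), recess edge at about (205,425)), clear of the bolt. Lowering gently.

```bash
python3 -m pendant '{"offset":[[0,0.03,0],[0,0.055,0],[0,0.07,0],[0,0.075,0],[0,0.075,0]],"turn":[[0,0,0],[0,0,0],[0,0,0],[0,0,0],[0,0,0]]}'; python3 -m pendant '{"offset":[[0,0.005,0],[0,0.005,0]],"turn":[[0,0,0],[0,0,0]]}';python3 -m pendant '{"offset":[[0,0.005,0],[0,0.005,0]],"turn":[[0,0,0],[0,0,0]]}'; python3 to.py .5728 .0945 .0684 3.0
```

```text
clock: 8.5
position: [0.5732, 0.0943, 0.0717]
ee_rot: [-0.707, -0.019, 0.018, 0.707]
ft_force: [0.1, 0.0, -2.3]
grip_width: 0.127
clock: 8.75
position: [0.5732, 0.0943, 0.0707]
ee_rot: [-0.707, -0.019, 0.018, 0.707]
ft_force: [0.0, 0.2, -3.8]
grip_width: 0.13
clock: 9.0
position: [0.5731, 0.0943, 0.0696]
ee_rot: [-0.707, -0.019, 0.018, 0.707]
ft_force: [0.6, -1.5, -3.1]
grip_width: 0.131
t 9.0 pos [0.5731 0.0943 0.0696] yaw 3.02 F [ 0.61 -1.48 -3.08] w 0.131
offset [-0.0015  0.0058  0.0013] turn [0.     0.0004 0.0016]
```

```bash
for i in 1 2 3; do python3 -m pendant '{"offset":[[0,0.003,0],[0,0.003,0]],"turn":[[0,0,0],[0,0,0]]}'|grep -E "pos|force"; done
```

```text
position: [0.5731, 0.0942, 0.0689]
ft_force: [-0.8, -0.2, -3.3]
position: [0.5732, 0.0943, 0.0685]
ft_force: [-0.5, 0.4, -1.4]
position: [0.5732, 0.0943, 0.0684]
ft_force: [-3.5, -1.1, 5.5]
```

```bash
for i in 1 2; do python3 -m pendant '{"offset":[[0.005,-0.001,0],[0.005,-0.001,0]],"turn":[[0,0,0],[0,0,0]]}'|grep -E "pos|force"; done
```

```text
position: [0.5743, 0.0943, 0.0685]
ft_force: [0.5, -0.3, -1.6]
position: [0.5753, 0.0943, 0.0685]
ft_force: [0.2, -0.1, -3.0]
```

```bash
for i in 1 2; do python3 -m pendant '{"offset":[[0.004,0.0015,0],[0.004,0.0015,0]],"turn":[[0,0,0],[0,0,0]]}'|grep -E "pos|force"; done
```

```text
position: [0.5761, 0.0945, 0.0684]
ft_force: [-2.3, -0.5, 2.0]
position: [0.577, 0.0946, 0.0684]
ft_force: [-2.9, -0.2, 5.1]
```

```bash
for i in 1 2; do python3 -m pendant '{"offset":[[0.003,-0.0003,0],[0.003,-0.0003,0]],"turn":[[0,0,0],[0,0,0]]}'|grep -E "pos|force"; done
```

```text
position: [0.5777, 0.0946, 0.0685]
ft_force: [-1.0, -0.5, 1.3]
position: [0.5784, 0.0947, 0.0685]
ft_force: [-1.4, -0.5, 1.5]
```

```bash
for i in 1 2 3; do python3 -m pendant '{"offset":[[0.003,0,0],[0.003,0,0]],"turn":[[0,0,0],[0,0,0]]}'|grep -E "pos|force"; done
```

```text
position: [0.5787, 0.0947, 0.0684]
ft_force: [-4.7, -0.0, 4.4]
position: [0.5788, 0.0947, 0.0684]
ft_force: [-7.2, -1.7, 5.6]
position: [0.5788, 0.0947, 0.0684]
ft_force: [-8.0, -0.8, 5.9]
```

Fence contact found at TCP x=0.5787. Easing off about 0.6 mm and sliding along +y.

```bash
python3 -m pendant '{"offset":[[-0.003,-0.0005,0],[-0.003,-0.0005,0.02],[-0.003,-0.0005,0.05],[-0.003,-0.0005,0.08],[-0.003,-0.0005,0.11],[-0.003,-0.0005,0.14],[-0.003,-0.0005,0.17],[-0.003,-0.0005,0.19],[-0.003,-0.0005,0.2],[-0.003,-0.0005,0.2]],"turn":[[0,0,0],[0,0,0],[0,0,0],[0,0,0],[0,0,0],[0,0,0],[0,0,0],[0,0,0],[0,0,0],[0,0,0]]}'; python3 to.py .57 .2045 .0684 3.0
```

```text
clock: 13.25
position: [0.576, 0.135, 0.0685]
ee_rot: [0.707, 0.018, -0.019, -0.707]
ft_force: [0.6, 0.7, -2.1]
grip_width: 0.128
t 13.25 pos [0.576  0.135  0.0685] yaw 3.06 F [ 0.64  0.74 -2.1 ] w 0.128
offset [-0.0114  0.0004  0.3486] turn [ 0.0006  0.0014 -0.0015]
```

```bash
python3 -m pendant '{"offset":[[0,0.001,0.02],[0,0.001,0.05],[0,0.001,0.08],[0,0.001,0.11],[0,0.001,0.14],[0,0.001,0.17],[0,0.001,0.2],[0,0.001,0.22],[0,0.001,0.225],[0,0.001,0.225]],"turn":[[0,0.0014,0],[0,0.0014,0],[0,0.0014,0],[0,0.0014,0],[0,0.0014,0],[0,0.0014,0],[0,0.0014,0],[0,0.0014,0],[0,0.0014,0],[0,0.0014,0]]}'; python3 to.py .57 .2045 .0684 3.0
```

```text
clock: 14.5
position: [0.5735, 0.1802, 0.0683]
ee_rot: [0.707, 0.018, -0.019, -0.707]
ft_force: [-0.3, -1.7, 3.5]
grip_width: 0.131
t 14.5 pos [0.5735 0.1802 0.0683] yaw 3.01 F [-0.35 -1.72  3.54] w 0.131
offset [-0.0112 -0.0004  0.1222] turn [ 0.0001  0.0001 -0.0016]
```

```bash
python3 -m pendant '{"offset":[[0,-0.0005,0.02],[0,-0.0005,0.045],[0,-0.0005,0.07],[0,-0.0005,0.09],[0,-0.0005,0.1],[0,-0.0005,0.1]],"turn":[[0,0,0],[0,0,0],[0,0,0],[0,0,0],[0,0,0],[0,0,0]]}'; python3 to.py .57 .2045 .0684 3.0;  for i in 1 2 3; do python3 -m pendant '{"offset":[[0,0.001,0.004],[0,0.001,0.004]],"turn":[[0,0,0],[0,0,0]]}'|grep -E "pos|force"; done
```

```text
clock: 15.25
position: [0.5722, 0.2009, 0.0684]
ee_rot: [-0.707, -0.018, 0.019, 0.707]
ft_force: [0.1, 0.9, -0.3]
grip_width: 0.132
t 15.25 pos [0.5722 0.2009 0.0684] yaw 3.04 F [ 0.13  0.89 -0.25] w 0.132
offset [-0.0102 -0.0001  0.0186] turn [-0.0008  0.0009 -0.0019]
position: [0.5723, 0.2015, 0.0683]
ft_force: [-0.1, -1.2, 2.4]
position: [0.5723, 0.202, 0.0681]
ft_force: [-0.0, -2.7, 2.8]
position: [0.5725, 0.2026, 0.068]
ft_force: [-0.7, -3.9, 4.9]
```

```bash
for i in 1 2 3; do python3 -m pendant '{"offset":[[0,0,0.004],[0,0,0.004]],"turn":[[0,0,0],[0,0,0]]}'|grep -E "pos|force"; done; python3 to.py .57 .2045 .0684 3.0
```

```text
position: [0.5724, 0.2037, 0.0679]
ft_force: [0.8, -0.8, -4.1]
position: [0.5717, 0.2051, 0.0674]
ft_force: [-0.1, -0.3, -3.8]
position: [0.5715, 0.2062, 0.0672]
ft_force: [0.1, 0.3, -2.8]
t 16.75 pos [0.5715 0.2062 0.0672] yaw 3.07 F [ 0.06  0.26 -2.81] w 0.128
offset [-0.0078 -0.0058 -0.0081] turn [-0.0014  0.0016 -0.0031]
```

Support force vanished at y≈0.2035: the cover is over the recess. Lowering in small steps.

```bash
python3 -m pendant '{"offset":[[0,0.003,-0.005],[0,0.003,-0.005]],"turn":[[0,0,0],[0,0,0]]}'|grep -E "pos|force"; for i in 1 2; do python3 -m pendant '{"offset":[[0,0.005,0],[0,0.005,0]],"turn":[[0,0,0],[0,0,0]]}'|grep -E "pos|force"; done; python3 to.py .57 .2045 .0684 3.0
```

```text
position: [0.5715, 0.205, 0.0665]
ft_force: [0.1, 0.2, -2.5]
position: [0.5714, 0.2049, 0.0654]
ft_force: [0.4, -0.3, -2.7]
position: [0.5714, 0.2049, 0.0643]
ft_force: [-1.3, 0.1, -2.0]
t 17.5 pos [0.5714 0.2049 0.0643] yaw 3.06 F [-1.32  0.08 -1.96] w 0.126
offset [-0.007  -0.0204 -0.0018] turn [-0.0011  0.0014 -0.0037]
```

```bash
for i in 1 2 3 4; do python3 -m pendant '{"offset":[[0,0.003,0],[0,0.003,0]],"turn":[[0,0,0],[0,0,0]]}'|grep -E "pos|force"; done; python3 to.py .57 .2045 .0624 3.0
```

```text
position: [0.5713, 0.2049, 0.0636]
ft_force: [-0.6, 0.2, -3.1]
position: [0.5713, 0.2049, 0.063]
ft_force: [0.5, -0.1, -3.2]
position: [0.5713, 0.2049, 0.0626]
ft_force: [-0.7, 0.3, -0.2]
position: [0.5713, 0.205, 0.0624]
ft_force: [-5.1, -1.6, 5.4]
t 18.5 pos [0.5713 0.205  0.0624] yaw 3.07 F [-5.08 -1.57  5.35] w 0.136
offset [-0.0066  0.     -0.0019] turn [-0.0007  0.0015 -0.0036]
```

Seated on the floor (z dropped exactly 6 mm). Releasing with a part opening, clear of the fence, and rising.

```bash
python3 -m pendant '{"offset":[[0,0,0],[0,0,0],[0,0,0],[0,0,0],[0,0,0]],"turn":[[0,0,0],[0,0,0],[0,0,0],[0,0,0],[0,0,0]]}' 32; python3 -m pendant '{"offset":[[0,-0.05,0],[0,-0.12,0],[0,-0.25,0],[0,-0.4,0],[0,-0.5,0],[0,-0.5,0]],"turn":[[0,0,0],[0,0,0],[0,0,0],[0,0,0],[0,0,0],[0,0,0]]}'
python3 -c "
from h import *
p,d=snap('side','side3');p,d2=snap('top','top3')
P=pts('side',d);q=P.reshape(-1,3)
c=np.array([.5713,.205]);u=np.array([.9986,.0523]);w=np.array([-.0523,.9986]);r=q[:,:2]-c;a,b=r@u,r@w
for nm,s in [('plate +y',(abs(a)<32)&(b>30e-3)&(b<45e-3)&(abs(a)<.03)),('plate -y',(abs(a)<.03)&(b<-.03)&(b>-.045)),('deck -y',(abs(a)<.03)&(b<-.065)&(b>-.1)),('deck+y',(abs(a)<.03)&(b>.056)&(b<.064)),('plate-x',(a<-.02)&(a>-.036)&(abs(b)<.03)),('plate+x',(a>.02)&(a<.036)&(abs(b)<.03))]: print(nm,s.sum(),np.median(q[s,2]).round(4) if s.sum() else 0)
s=(np.hypot(q[:,0]-.479,q[:,1]-.192)<.03)&(q[:,2]>.08);print('knob',q[s].mean(0),s.sum())
a=cv2.imread('pics/side3.png')[225:330,205:345];cv2.imwrite('pics/c4.png',cv2.resize(a,None,fx=5,fy=5,interpolation=2))"; python3 to.py .48 .192 .15 3
```

```text
clock: 19.12
position: [0.5713, 0.205, 0.0624]
ee_rot: [-0.707, -0.018, 0.02, 0.707]
ft_force: [0.0, -0.8, 0.8]
grip_width: 0.315
clock: 19.88
position: [0.5725, 0.2053, 0.1643]
ee_rot: [-0.706, -0.019, 0.019, 0.707]
ft_force: [-0.9, -0.2, 0.1]
grip_width: 0.324
plate +y 997 0.4023
plate -y 139 0.5564
deck -y 167 0.0545
deck+y 240 0.5025
plate-x 836 0.3306
plate+x 136 0.2199
knob [0.48090136 0.19192759 0.5253361 ] 1234
t 19.98 pos [0.5714 0.2047 0.1618] yaw 3.06 F [-0.07 -0.61 -0.56] w 0.326
offset [-0.4593  0.0607 -0.039 ] turn [-0.0003  0.0014 -0.0043]
```

View pics/c4.png

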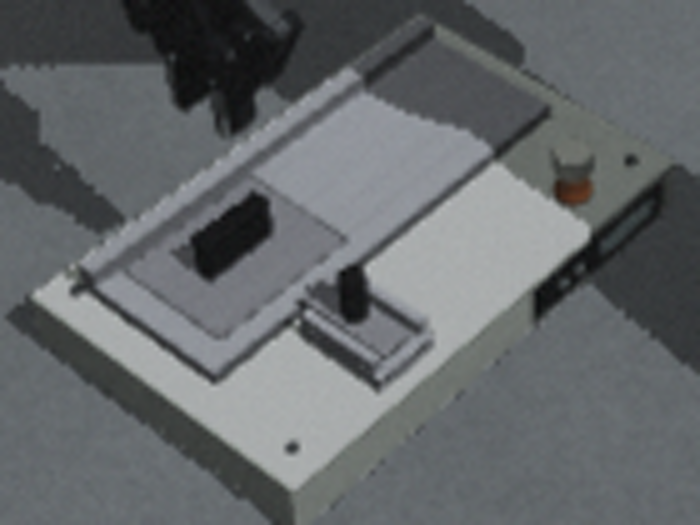

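The cover sits flush in the recess (grip at crop (230,235), plate edges level with the deck) and the bolt is still open (knob at (353,292)). Going behind the knob with shut fingers.

```bash
python3 -m pendant '{"offset":[[-0.1,0,-0.01],[-0.25,0,-0.02],[-0.42,0,-0.03],[-0.57,0,-0.04],[-0.63,0,-0.04],[-0.63,0,-0.04]],"turn":[[0,0,0],[0,0,0],[0,0,0],[0,0,0],[0,0,0],[0,0,0]]}' 0 50; python3 -m pendant '{"offset":[[0,0.08,0],[0,0.2,0],[0,0.33,0],[0,0.41,0],[0,0.425,0],[0,0.425,0]],"turn":[[0,0,0],[0,0,0],[0,0,0],[0,0,0],[0,0,0],[0,0,0]]}';python3 to.py .446 .190 .075 3
```

```text
clock: 20.72
position: [0.4459, 0.1898, 0.162]
ee_rot: [0.707, 0.018, -0.02, -0.707]
ft_force: [-0.3, -0.6, 0.2]
grip_width: 0.002
clock: 21.48
position: [0.4459, 0.19, 0.0772]
ee_rot: [-0.707, -0.018, 0.02, 0.707]
ft_force: [-0.3, 0.9, 0.9]
grip_width: 0.001
t 21.48 pos [0.4459 0.19   0.0772] yaw 3.07 F [-0.27  0.95  0.87] w 0.001
offset [ 0.0004  0.0112 -0.    ] turn [-0.0001  0.0015 -0.0041]
```

```bash
python3 -m pendant '{"offset":[[0.02,0.005,0],[0.04,0.005,0],[0.055,0.005,0],[0.07,0.005,0],[0.09,0.005,0],[0.09,0.005,0]],"turn":[[0,0,0],[0,0,0],[0,0,0],[0,0,0],[0,0,0],[0,0,0]]}';python3 -m pendant '{"offset":[[0.02,0,0],[0.04,0,0],[0.06,0,0],[0.08,0,0],[0.1,0,0],[0.1,0,0]],"turn":[[0,0,0],[0,0,0],[0,0,0],[0,0,0],[0,0,0],[0,0,0]]}'
```

```text
clock: 22.22
position: [0.4641, 0.191, 0.0761]
ee_rot: [-0.707, -0.018, 0.02, 0.707]
ft_force: [-0.6, 1.1, -0.2]
grip_width: -0.001
clock: 22.98
position: [0.4846, 0.1921, 0.0761]
ee_rot: [-0.707, -0.018, 0.02, 0.707]
ft_force: [-0.3, -0.2, -0.5]
grip_width: -0.0
```

```bash
for i in 1 2 3; do python3 -m pendant '{"offset":[[0.008,0,0],[0.016,0,0],[0.016,0,0]],"turn":[[0,0,0],[0,0,0],[0,0,0]]}'|grep -E "pos|force"; done; python3 -c "
from h import *
snap('side','side4')
a=cv2.imread('pics/side4.png')[205:330,205:345];cv2.imwrite('pics/c5.png',cv2.resize(a,None,fx=4,fy=4,interpolation=2))"
```

```text
position: [0.4879, 0.1923, 0.0761]
ft_force: [-0.4, -0.4, 1.3]
position: [0.4913, 0.1925, 0.0761]
ft_force: [-1.1, -0.2, 0.1]
position: [0.4939, 0.1927, 0.076]
ft_force: [-4.2, -1.4, 3.1]
```

View pics/c5.png

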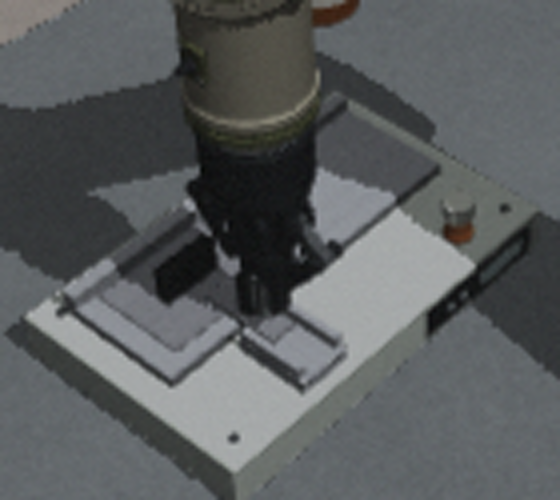

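The fingers have driven the bolt well in (the end of its bar is near crop (285,325), the housing behind it empty). Force is starting to rise, so I keep nudging.

```bash
for i in 1 2 3 4; do python3 -m pendant '{"offset":[[0.005,0,0],[0.005,0,0]],"turn":[[0,0,0],[0,0,0]]}'|grep -E "pos|force"; done
```

```text
position: [0.494, 0.1927, 0.0759]
ft_force: [-7.1, -0.7, 6.3]
position: [0.494, 0.1927, 0.0759]
ft_force: [-8.3, -1.4, 7.3]
position: [0.494, 0.1927, 0.0759]
ft_force: [-9.4, -1.6, 6.9]
position: [0.494, 0.1926, 0.076]
ft_force: [-8.5, -1.8, 7.4]
```

```bash
python3 -m pendant '{"offset":[[-0.05,0,0],[-0.1,0,0],[-0.15,-0.05,0],[-0.2,-0.2,0],[-0.2,-0.4,0],[-0.2,-0.6,0],[-0.3,-0.7,-0.2],[-0.4,-0.7,-0.4],[-0.5,-0.7,-0.6],[-0.5,-0.7,-0.8],[-0.5,-0.7,-1],[-0.5,-0.7,-1]],"turn":[[0,0,0],[0,0,0],[0,0,0],[0,0,0],[0,0,0],[0,0,0],[0,0,0],[0,0,0],[0,0,0],[0,0,0],[0,0,0],[0,0,0]]}'
python3 -c "
from h import *
A=[]
for n in('top','side'):
  p,d=snap(n,n+'5');a=pts(n,d);q=a.reshape(-1,3)
  s=(np.hypot(q[:,0]-.517,q[:,1]-.193)<.025)&(q[:,2]>.082)&(q[:,2]<.11);print(n,'knob',s.sum(),q[s].mean(0).round(4))
  s=(np.hypot(q[:,0]-.5713,q[:,1]-.205)<.04)&(q[:,2]>.081)&(q[:,2]<.1);print(n,'grip top',s.sum(),q[s].mean(0).round(4))
a=cv2.imread('pics/side5.png')[225:330,205:345];b=cv2.imread('pics/top5.png')[188:292,184:334]
cv2.imwrite('pics/c6.png',np.vstack([cv2.resize(a,(430,300),interpolation=2),cv2.resize(b,(430,298),interpolation=2)]))"
```

```text
clock: 26.65
position: [0.4064, -0.0144, 0.2182]
ee_rot: [0.708, 0.014, -0.022, -0.706]
ft_force: [-0.2, 1.1, 0.3]
grip_width: -0.001
top knob 44 [0.5134 0.1926 0.0944]
top grip top 106 [0.5696 0.2024 0.0854]
side knob 35 [0.5106 0.1962 0.0916]
side grip top 63 [0.5684 0.2052 0.0842]
```

View pics/c6.png

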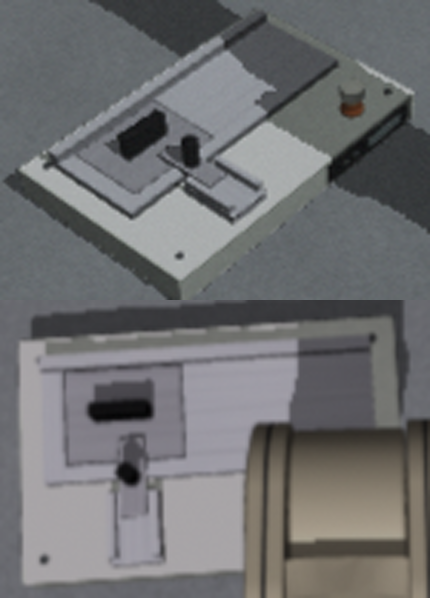

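Seen from both views the bolt bar lies over the flush cover. But knob travel measures about 33 mm rather than 38, so I compare before and after with identical masks.

```bash
python3 -c "
from h import *
for n in('top','side'):
  for tag,c in ((n+('0' if n=='top' else '3'),(.479,.192)),(n+'5',(.514,.193))):
    z=np.load(f'pics/{tag}.npz');p,d=z['p'],z['d'];q=pts(n,d)
    # dark knob blob near the expected place
    u,v=proj(n,[c[0],c[1],.08]).round().astype(int)
    g=cv2.cvtColor(p,cv2.COLOR_RGB2GRAY);m=np.zeros_like(g);m[v-11:v+12,u-9:u+10]=(g[v-11:v+12,u-9:u+10]<45)
    k,l,st,ce=cv2.connectedComponentsWithStats(m)
    i=1+np.argmax(st[1:,4]);b=l==i
    w=q[b];t=w[(w[:,2]>.075)&(w[:,2]<.12)];print(tag,st[i],ce[i].round(2),'ray@.079',ray(n,*ce[i],.079).round(4),'top',t[t[:,2]>.088].mean(0).round(4), len(t))
"; python3 to.py .446 .19 .16 3
```

```text
top0 [225 259   8   7  41] [228.8  261.98] ray@.079 [0.48   0.1923 0.079 ] top [0.4788 0.1907 0.0954] 39
top5 [225 245   7   7  38] [228.32 247.97] ray@.079 [0.5139 0.1943 0.079 ] top [0.5126 0.1922 0.0957] 37
side3 [273 278   6  11  51] [275.1  283.39] ray@.079 [0.4809 0.1922 0.079 ] top [0.4778 0.1945 0.0938] 40
side5 [264 273   6  11  50] [266.26 277.66] ray@.079 [0.5147 0.1946 0.079 ] top [0.5116 0.1967 0.0934] 38
t 26.75 pos [ 0.4066 -0.0115  0.2181] yaw 3.12 F [ 0.37  0.89 -0.66] w -0.001
offset [0.2548 0.2852 0.9963] turn [ 0.0035  0.0027 -0.0143]
```

```bash
python3 -c "
from h import *
ux=np.array([.9986,.0523]);uy=np.array([-.0523,.9986]);c=np.array([.514,.1942])
for n in('top','side'):
  q=pts(n,np.load(f'pics/{n}5.npz')['d']).reshape(-1,3)
  r=q[:,:2]-c;a=r@ux*1e3;b=r@uy*1e3
  for b0 in(-18,-10,-3,4,11): 
    print(n,b0,[(a0,int(np.percentile(q[s,2],90)*1e3)) for a0 in range(-80,45,8) if (s:=(a>=a0)&(a<a0+8)&(b>=b0)&(b<b0+7)&(q[:,2]<.12)).any()])
"
```

```text
top -18 [(-80, 53), (-72, 66), (-64, 67), (-56, 68), (-48, 67), (-40, 66), (-32, 64), (-24, 67), (-16, 61), (-8, 56), (0, 58), (8, 67), (16, 64), (24, 64), (32, 57), (40, 62)]
top -10 [(-80, 60), (-72, 61), (-64, 61), (-56, 59), (-48, 60), (-40, 63), (-32, 67), (-24, 65), (-16, 69), (-8, 97), (0, 95), (8, 67), (16, 66), (24, 66), (32, 58), (40, 58)]
top -3 [(-80, 57), (-72, 59), (-64, 58), (-56, 60), (-48, 61), (-40, 64), (-32, 66), (-24, 67), (-16, 73), (-8, 98), (0, 96), (8, 67), (16, 67), (24, 67), (32, 60), (40, 58)]
top 4 [(-80, 52), (-72, 58), (-64, 59), (-56, 62), (-48, 61), (-40, 60), (-32, 65), (-24, 66), (-16, 67), (-8, 96), (0, 96), (8, 63), (16, 68), (24, 67), (32, 57), (40, 58)]
top 11 [(-80, 49), (-72, 68), (-64, 69), (-56, 69), (-48, 66), (-40, 68), (-32, 70), (-24, 69), (-16, 63), (-8, 52), (0, 56), (8, 61), (16, 55), (24, 57), (32, 59), (40, 58)]
side -18 [(-80, 54), (-72, 66), (-64, 65), (-56, 67), (-48, 66), (-40, 67), (-32, 66), (-24, 67), (-16, 64), (0, 59), (24, 56), (32, 57), (40, 68)]
side -10 [(-80, 50), (-72, 57), (-64, 59), (-56, 57), (-48, 58), (-40, 61), (-32, 62), (-24, 63), (-16, 61), (-8, 93), (0, 94), (16, 65), (24, 64), (32, 53), (40, 63)]
side -3 [(-80, 55), (-72, 57), (-64, 58), (-56, 57), (-48, 57), (-40, 61), (-32, 64), (-24, 64), (-16, 94), (-8, 94), (0, 96), (8, 63), (16, 63), (24, 64), (32, 58), (40, 64)]
side 4 [(-80, 54), (-72, 57), (-64, 56), (-56, 57), (-48, 58), (-40, 61), (-32, 65), (-24, 65), (-16, 65), (-8, 93), (0, 91), (8, 64), (16, 62), (24, 65), (32, 57), (40, 59)]
side 11 [(-80, 54), (-72, 65), (-64, 66), (-56, 65), (-48, 66), (-40, 67), (-32, 67), (-24, 67), (-16, 65), (-8, 63), (0, 53), (8, 60), (16, 54), (24, 60), (32, 56), (40, 69)]
```

All four measurements agree on 34 mm of travel, so the bolt is about 4 mm short. I go back, contact lower on the knob, and push harder.

```bash
python3 -m pendant '{"offset":[[0.05,0.05,0.2],[0.1,0.1,0.4],[0.15,0.15,0.6],[0.2,0.2,0.8],[0.25,0.28,0.95],[0.25,0.28,1],[0.25,0.28,1]],"turn":[[0.0035,0.0027,-0.014],[0.0035,0.0027,-0.014],[0.0035,0.0027,-0.014],[0.0035,0.0027,-0.014],[0.0035,0.0027,-0.014],[0.0035,0.0027,-0.014],[0.0035,0.0027,-0.014]]}'; python3 to.py .474 .1922 .072 3
```

```text
clock: 27.62
position: [0.4445, 0.1916, 0.1615]
ee_rot: [-0.707, -0.019, 0.019, 0.707]
ft_force: [0.2, 0.5, -0.4]
grip_width: 0.003
t 27.62 pos [0.4445 0.1916 0.1615] yaw 3.12 F [ 0.24  0.45 -0.39] w 0.003
offset [ 0.1476  0.4474 -0.0052] turn [-0.0004  0.0027 -0.0003]
```

```bash
python3 -m pendant '{"offset":[[0.05,0.1,-0.005],[0.1,0.25,-0.005],[0.147,0.38,-0.005],[0.147,0.44,-0.005],[0.147,0.447,-0.005],[0.147,0.447,-0.005],[0.147,0.447,-0.005]],"turn":[[0,0.0027,0],[0,0.0027,0],[0,0.0027,0],[0,0.0027,0],[0,0.0027,0],[0,0.0027,0],[0,0.0027,0]]}'|grep -E "pos|force"; python3 -m pendant '{"offset":[[0.03,0,0],[0.06,0,0],[0.085,0,0],[0.095,0,0],[0.095,0,0]],"turn":[[0,0,0],[0,0,0],[0,0,0],[0,0,0],[0,0,0]]}'|grep -E "pos|force";for i in 1 2 3; do python3 -m pendant '{"offset":[[0.006,-0.002,0],[0.006,-0.002,0]],"turn":[[0,0,0],[0,0,0]]}'|grep -E "pos|force"; done
```

```text
position: [0.4743, 0.1924, 0.0731]
ft_force: [0.0, 0.1, -0.2]
position: [0.4932, 0.1934, 0.073]
ft_force: [-0.7, -0.7, 0.6]
position: [0.4937, 0.1935, 0.0731]
ft_force: [-3.1, -0.9, -0.9]
position: [0.4938, 0.1935, 0.0731]
ft_force: [-5.9, -1.0, 1.1]
position: [0.4938, 0.1935, 0.0731]
ft_force: [-6.8, -0.6, 2.0]
```

```bash
for i in 1 2; do python3 -m pendant '{"offset":[[0.01,-0.003,0],[0.014,-0.004,0],[0.014,-0.004,0]],"turn":[[0,0,0],[0,0,0],[0,0,0]]}'|grep -E "pos|force"; done
```

```text
position: [0.4941, 0.1935, 0.0731]
ft_force: [-12.7, -1.4, 3.7]
position: [0.494, 0.1935, 0.0731]
ft_force: [-13.6, -2.2, 5.6]
```

The stop is solid at 14 N, seven times the friction, at the same x. To rule out the fingers being blocked instead of the bolt, I push again with the knob gripped between the pads.

```bash
python3 -m pendant '{"offset":[[-0.04,0,0],[-0.06,-0.1,0],[-0.06,-0.3,0],[-0.06,-0.38,0],[0,-0.38,0],[0.08,-0.38,0],[0.104,-0.38,0],[0.104,-0.38,0]],"turn":[[0,0,0],[0,0,0],[0,0,0],[0,0,0],[0,0,0],[0,0,0],[0,0,0],[0,0,0]]}' |grep pos; python3 -m pendant '{"offset":[[0,0,0],[0,0,0],[0,0,0],[0,0,0]],"turn":[[0,0,0],[0,0,0],[0,0,0],[0,0,0]]}' 38 20|grep width; python3 to.py .515 .1942 .074 3
```

```text
position: [0.5157, 0.195, 0.1479]
grip_width: 0.381
t 32.12 pos [0.5157 0.1949 0.148 ] yaw 3.18 F [ 0.07 -0.2  -0.01] w 0.381
offset [ 0.0025  0.3699 -0.002 ] turn [ 0.0051  0.0041 -0.0217]
```

```bash
python3 -m pendant '{"offset":[[0.0025,0.08,-0.002],[0.0025,0.18,-0.002],[0.0025,0.28,-0.002],[0.0025,0.35,-0.002],[0.0025,0.37,-0.002],[0.0025,0.37,-0.002]],"turn":[[0.005,0.004,-0.022],[0.005,0.004,-0.022],[0.005,0.004,-0.022],[0.005,0.004,-0.022],[0.005,0.004,-0.022],[0.005,0.004,-0.022]]}' |grep -E "pos|force"; python3 -m pendant '{"offset":[[0,0,0],[0,0,0],[0,0,0],[0,0,0],[0,0,0],[0,0,0]],"turn":[[0,0,0],[0,0,0],[0,0,0],[0,0,0],[0,0,0],[0,0,0]]}' 0 20; python3 -m pendant '{"offset":[[0.006,0,0],[0.012,0,0],[0.012,0,0]],"turn":[[0,0,0],[0,0,0],[0,0,0]]}'|grep -E "pos|force|wid"
```

```text
position: [0.515, 0.1944, 0.074]
ft_force: [-0.1, -0.3, 0.2]
clock: 33.62
position: [0.5153, 0.1946, 0.0746]
ee_rot: [-0.707, -0.019, 0.018, 0.707]
ft_force: [-2.2, 0.1, 5.5]
grip_width: 0.172
position: [0.5155, 0.1946, 0.0746]
ft_force: [-12.5, -2.2, 11.2]
grip_width: 0.18
```

```bash
python3 -m pendant '{"offset":[[0.01,-0.008,0],[0.02,-0.008,0],[0.025,-0.008,0],[0.025,-0.008,0]],"turn":[[0,0,0],[0,0,0],[0,0,0],[0,0,0]]}'|grep -E "pos|force|wid"; python3 -m pendant '{"offset":[[0,0,0],[0,0,0],[0,0,0],[0,0,0]],"turn":[[0,0,0],[0,0,0],[0,0,0],[0,0,0]]}' 38; python3 -m pendant '{"offset":[[0,-0.05,0],[0,-0.15,0],[0,-0.3,0],[0,-0.5,0],[0,-0.5,0],[0,-0.5,-0.2],[-0.1,-0.5,-0.4],[-0.2,-0.5,-0.6],[-0.3,-0.5,-0.8],[-0.4,-0.5,-1],[-0.4,-0.5,-1],[-0.4,-0.5,-1]],"turn":[[0,0,0],[0,0,0],[0,0,0],[0,0,0],[0,0,0],[0,0,0],[0,0,0],[0,0,0],[0,0,0],[0,0,0],[0,0,0],[0,0,0]]}'|grep -E "pos|force"
python3 -c "
from h import *
n='top'
for n in('top','side'):
  p,d=snap(n,n+'6');q=pts(n,d)
  u,v=proj(n,[.515,.1945,.08]).round().astype(int)
  g=cv2.cvtColor(p,cv2.COLOR_RGB2GRAY);m=np.zeros_like(g);m[v-11:v+12,u-9:u+10]=(g[v-11:v+12,u-9:u+10]<45)
  k,l,st,ce=cv2.connectedComponentsWithStats(m);i=1+np.argmax(st[1:,4]);print(n,st[i],ce[i],ray(n,*ce[i],.079))
b=cv2.imread('pics/top0.png')[200:290,195:265];a=cv2.imread('pics/top6.png')[200:290,195:265]
cv2.imwrite('pics/c7.png',np.hstack([cv2.resize(x,None,fx=5.5,fy=5.5,interpolation=2) for x in(b,a)]))"
```

```text
position: [0.5156, 0.1946, 0.0746]
ft_force: [-20.3, -3.1, 7.6]
grip_width: 0.182
clock: 35.0
position: [0.516, 0.1946, 0.0748]
ee_rot: [0.708, 0.015, -0.024, -0.705]
ft_force: [-0.2, 0.5, -0.4]
grip_width: 0.378
position: [0.4485, -0.0085, 0.1769]
ft_force: [0.6, 0.3, -0.7]
top [225 245   7   7  38] [228.31578947 247.97368421] [0.51390803 0.19433261 0.079     ]
side [264 273   6  10  49] [266.24489796 277.55102041] [0.51505751 0.19431722 0.079     ]
```

View pics/c7.png

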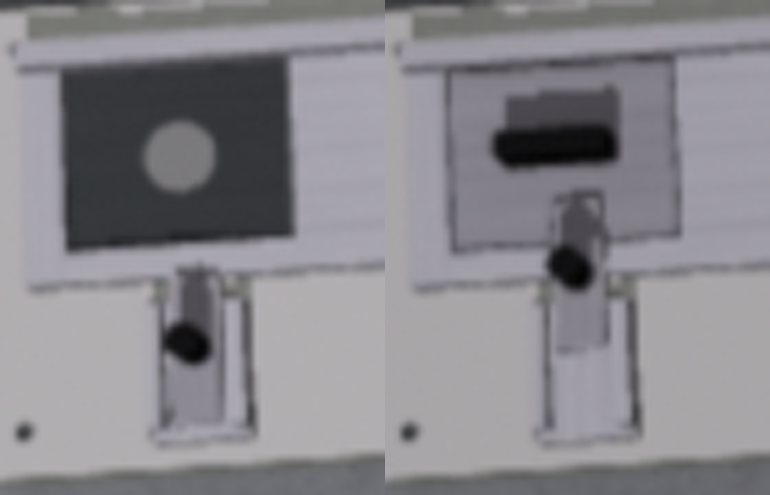

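Left (before) and right (after): the cover fills the recess and the bar reaches over it. In the before view the bar's tail was already a few mm clear of the housing's end wall, which would explain a 34 mm travel to the stop. The bolt holds solid at 20 N, so I hand in.

```bash
python3 -c "
from h import *
a=cv2.imread('pics/top0.png').astype(int);b=cv2.imread('pics/top6.png').astype(int)
for n,(u,v) in dict(reagent=(364,135),syringe=(428,172),measure=(125,262),beaker=(124,210),dish=(150,312),vial=(299,266)).items(): print(n,abs(a-b)[v-12:v+12,u-12:u+12].mean().round(1))
print(manip.get_obs()['clock'],manip.hand_in())"
```

```text
reagent 2.6
syringe 5.8
measure 5.5
beaker 5.4
dish 7.9
vial 62.2
the job is handed in; nothing more can be done
36.6 None
```

The job is handed in at 36.6 s: the cover is seated flush in the recess and the bolt is shut over it against a solid stop. One reading disagreed: the bolt travelled less than the stated 38 mm.

- **Cover:** I laid the small grey cover on the run-in, found the fence by light contact at about 8 N, and slid the cover along it flat on the deck. It dropped exactly 6 mm, from TCP height 0.0684 to 0.0624 m, with at most about 9 N of downward press. The pictures show it flush.
- **Bolt:** I pushed it until it stopped, then checked the stop twice, once with shut fingers at 14 N and once with the knob gripped at 20 N. It did not move further either time.
- **Travel disagreement:** Both cameras put the knob's travel at about 34 mm. The start picture shows the bar already a few mm off the back wall of its housing, so I think the bolt began slightly in. I could not confirm that.
- **Bystanders:** The top-view picture is nearly unchanged at the reagent bottle, syringe, measuring cylinder, beaker and dish. The vial's spot differs strongly (62), most likely because the arm hid it there. I did not check the vial again after the last moves (its last view, from the side, showed it standing), and I did not check the spanner at all.

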